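Step the filter wheel to green and open the shutter

ROBOT

A 6-joint arm with a two-finger parallel gripper is mounted at the origin on the work surface. World frame = base frame: x ahead of the robot, y to its left, z up, the work surface at z = 0. Lengths are in m, angles in degrees, forces in N, time in s.
With the tool pointing down it reaches from about 0.4 to 0.825 m from the base axis. Payload 7 kg.
Tool frame: the origin (TCP) lies at the very end of the fingers, on their centre line; the grasp point (between the pads) lies 19 mm behind it (r.grasp_offset is the z of the grasp point in the tool frame, in m); z points along the fingers, y is the direction in which the jaws open and shut (so a half turn about z gives the same grasp; the last joint's range is limited). The gripper opens to 88 mm and grips with 3 to 60 N. Pads are 19 mm wide; open, the fingers measure 130 mm over their backs; the gripper's body (78 mm by 193 mm) begins 47 mm behind the grasp point.
Start: joints at [87.324, 20.546, 0.682, 0, -70.136, -16.507], TCP at [0.222, 0.637, 0.189] pointing down, gripper open.
Joint ranges: [-176.03, 176.03], [-82.01, 121.73], [-58.28, 71.71], [-173.87, 95.51], [-174.79, -0.11], [-173.66, 173.66]. Speed limits (degrees/s): [136.94, 136.94, 172.46, 180, 180, 180].

INTERFACE

Orientations are given as [roll, pitch, yaw] about the fixed x, y, z axes, in that order (R = Rz(yaw) Ry(pitch) Rx(roll)).
In Python, from plant import r, capture, calibration, order gives the robot as it stands.
- The arm moves only by the tool servo_tool, never from a script. Its arguments are lists of equal length, an entry for each row: "grip": the closure, from -1 (fully open) to 1 (shut), so that 0 is half open; "translation": the shift along the tool's x, y, z in m, a list of three; "turn": the turn about the tool's z in rad. A call has 1 to 10 rows; each row is the pose to reach, as a shift and turn from the pose commanded when the call began, along the tool's axes at that moment; what a row does not reach only later rows make up. A row lasts 1/12 s, in which the tool goes at most 41.7 mm and 7.16 degrees, less where a joint would pass 70% of its speed; a pose out of reach is approached as far as the arm can. A call with a gripper value outside its range is refused whole. The fingers move at their own pace and stop on an object; "newtons" is the grip in N (left out, the last holds). Time passes only in rows, so rows that repeat a pose let the fingers close. It gives the time, the measured TCP pose, the force and the opening at its end, in the units of the state.
- r.get_state(): the state, without advancing time (a new reading comes with each control period).
- capture(name): name is "side" or "top" or "wrist"; returns (picture, depth): 480x640x3 uint8, blue, green, red; 480x640 float32, m along the optical axis (not along the pixel's ray), 0 where there is no reading.
- calibration(name): a dict with "fx", "fy", "cx", "cy" (pixels), "dist_coeffs" ([k1, k2, p1, p2, k3] as OpenCV has them; the pictures are not rectified), "view" (4x4, takes a point from world to camera coordinates). Camera axes: x right, y up, looking along -z (the intrinsics and any distortion apply to the point x, -y, -z); pixel columns grow to the right and rows downward; lengths in m; the calibration is good to about 2 mm. A picture is of the moment at which its call begins: read the wrist's pose just before it. calibration takes no time and is no camera call; for the wrist camera it gives the pose at the moment of the call.
- order.close_job(): hands the job in, once; it reports no verdict.
The state is a dict: "time_s": time; "joints": joint angles; "qd": joint speeds; "joint_torque": joint torques, N m; "tcp_pos": TCP position; "eef_rot": TCP orientation; "contact_force": force on the tool from outside, world axes, zero at the start; "moment": the same for the moment, N m; "gripper_width": finger opening in m.
Only numpy, scipy, OpenCV 4.12 (cv2) and the standard library are available. Lean on these libraries where they do the work, as an engineer would, in place of code of your own. Each camera call takes 0.05 s, during which the arm holds its last target.

TASK

Set the microscope's filter unit to green: with the fingertips, push the white tab of the black wheel round until it clicks into place pointing at the green dot, and only then push the small orange shutter tab along its slot as far as it goes. Only push the tabs, never pinch them between the fingers, and leave the things standing round the unit where they are.

Things in the scene. Friction and masses are not known exactly. Their poses are not given: they have to be found in the camera images.
- turret: Filter unit fixed to the bench: white box 250 x 250 mm, 70 mm high, with a flat dark grey top deck and a low black ribbed lamp house (80 x 130 mm, 67 mm high) on its +x side, beyond x = 125 mm. Origin: on the bench under the wheel's axis, at the middle of the box; its z is up, and at yaw 0 its axes are the world's. The unit stands anywhere on the bench in front of the robot, turned up to 0.5 rad.
- wheel (a joint): Angle of the wheel about its upright axis (through the origin of turret), rad, growing counter-clockwise seen from above; range -1.9 to 1.9. It starts at 0, the tab pointing along the unit's -x, at a white home mark. Click stops every 45 degrees (0.785 rad): a push of about 3 N at the tab carries it out of a stop, and past half way it snaps on by itself into the next and stays there; left short of half way it snaps back.
- wheel_tab (a point): Middle of the top face of the white tab that sticks out radially from the black wheel, 67 mm from the axis and 96 mm above the bench. The point turns with the wheel; its x axis lies along the tab and points to the axis, z up. The tab is 12 mm wide (point y); it protrudes from the wheel's rim (radius 50 mm) out to radius 90 mm, and is 22 mm tall, its underside 4 mm above the deck. Wheel: top 94 mm above the bench, steel hub of radius 14 mm up to 102 mm.
- wheel_pointer (a point): Point on the deck (70 mm above the bench) straight out from the tab, 108 mm from the axis; it turns with the wheel and lies over a dot's centre when the tab points at that dot.
- dot_green: Flat green dot, 18 mm across with a thin white edge, on the deck (70 mm high), 108 mm from the wheel's axis; origin at its centre. The four coloured dots sit, in any order, at the click stops 45 and 90 degrees either side of the home mark.
- dot_red: Flat red dot, 18 mm across with a thin white edge, on the deck (70 mm high), 108 mm from the wheel's axis; origin at its centre. The four coloured dots sit, in any order, at the click stops 45 and 90 degrees either side of the home mark.
- dot_blue: Flat blue dot, 18 mm across with a thin white edge, on the deck (70 mm high), 108 mm from the wheel's axis; origin at its centre. The four coloured dots sit, in any order, at the click stops 45 and 90 degrees either side of the home mark.
- dot_yellow: Flat yellow dot, 18 mm across with a thin white edge, on the deck (70 mm high), 108 mm from the wheel's axis; origin at its centre. The four coloured dots sit, in any order, at the click stops 45 and 90 degrees either side of the home mark.
- shutter (a joint): Travel of the shutter tab along the unit's +y, m: 0 shut, 0.035 fully open against its stop. Starts between 0 and 0.008. Slides with about 1.5 N of friction and stays where it is left.
- shutter_tab (a point): Middle of the top face (98 mm above the bench) of the shutter tab, an orange upright tab in a short black slot on the deck, 85 mm from the wheel's axis on the unit's +x side; 30 mm along x, 10 mm thick along y, 26 mm tall from 2 mm above the deck. Its axes are those of turret. With the shutter shut this point is at y = -17.5 mm of the unit, open at y = +17.5 mm.
- objective: Steel objective lens standing on the bench beside the unit, 32 mm across, 48 mm high; origin under its centre.
- oil_bottle: Small amber bottle standing on the bench, 30 mm across, 65 mm high; origin under its centre.
- filter_cube: Black filter cube on the bench, 36 mm a side; origin under its centre.
- slide_box: Blue slide box with a grey lid on the bench, 85 x 35 x 33 mm, long side along its x; origin under its centre.
Not all that is in view belongs to the job. Leave any pink look-alike of the slide_box alone.

How it is judged:
By the outcome, as a careful person would: the job done as asked, in the order asked, and still so for the second after the job is handed in, with the robot touching nothing.
It also fails if it takes over 48 s, if anything falls off the work surface, if the arm or the gripper's body presses on something with over 40 N, if the wrist force passes 120 N, or if a joint passes its speed limit or range.

## Working session

There is one attempt and no reset: what is moved stays moved. The work goes in short steps, Python scripts to look and compute and a tool call to move; the robot and the scene stay as the last step left them, time stands still between calls to the robot, and variables do not carry over. Pictures are saved under pics/ and viewed, and the job is handed in when it is done.

Besides the shell and the picture viewer there is one more tool, called after "Request:" in YAML: its name, and indented under it one key for each argument. servo_tool: Moves the arm, as the interface text tells. Its arguments: {"type":"object","properties":{"grip":{"type":"array","items":{"type":"number"}},"translation":{"type":"array","items":{"type":"array","items":{"type":"number"}}},"turn":{"type":"array","items":{"type":"number"}},"newtons":{"type":"number"}},"required":["grip","translation","turn"]}

```bash
mkdir -p pics
python3 - <<'E'
from plant import r,capture,calibration
import cv2,numpy as np
for n in("top","side"):
    p,d=capture(n); cv2.imwrite(f"pics/{n}0.png",p); np.save(f"{n}0.npy",d)
    c=calibration(n); print(n,c)
print(r.get_state())
E
```

```text
top {'fx': 441.9049941281319, 'fy': 441.9049941281319, 'cx': 317.0221966248089, 'cy': 241.1626587362448, 'dist_coeffs': array([0.03631194, 0.        , 0.        , 0.        , 0.        ]), 'view': array([[-8.30761686e-03, -9.99721004e-01,  2.21110101e-02,
        -8.46909603e-04],
       [ 9.92874412e-01, -5.61804919e-03,  1.19032935e-01,
        -6.02165761e-01],
       [-1.18875505e-01,  2.29423361e-02,  9.92644077e-01,
        -7.91054223e-01],
       [ 0.00000000e+00,  0.00000000e+00,  0.00000000e+00,
         1.00000000e+00]])}
side {'fx': 527.8680689673404, 'fy': 527.8680689673404, 'cx': 325.04302596326073, 'cy': 245.47288601907198, 'dist_coeffs': array([-0.11258436,  0.        ,  0.        ,  0.        ,  0.        ]), 'view': array([[-0.96994557, -0.24308776,  0.01067426,  0.59768531],
       [ 0.14863635, -0.5572006 ,  0.81696678, -0.16524577],
       [-0.19264692,  0.79399989,  0.57658593, -1.04532731],
       [ 0.        ,  0.        ,  0.        ,  1.        ]])}
{'time_s': 0.1, 'joints': array([ 8.73234531e+01,  2.05856490e+01,  6.39167103e-01, -1.57064575e-02,
       -7.01378097e+01, -1.65082927e+01]), 'qd': array([ 0.07366691, -0.0953145 ,  0.11807975,  0.0630462 ,  0.00056368,
       -0.00798136]), 'joint_torque': array([-1.73144112e-03, -5.84163666e+01,  2.93753886e+01,  7.01547682e+00,
        1.02155012e-02, -5.13510838e-05]), 'tcp_pos': array([0.22168238, 0.63702966, 0.18804291]), 'eef_rot': array([ 1.79914987e+02, -9.79632350e-03, -1.91901796e+01]), 'contact_force': array([-0.25207286, -0.68462945,  0.4200933 ]), 'moment': array([ 0.00694478, -0.03298089, -0.01154539]), 'gripper_width': 0.0872712807166433}
```

View pics/top0.png

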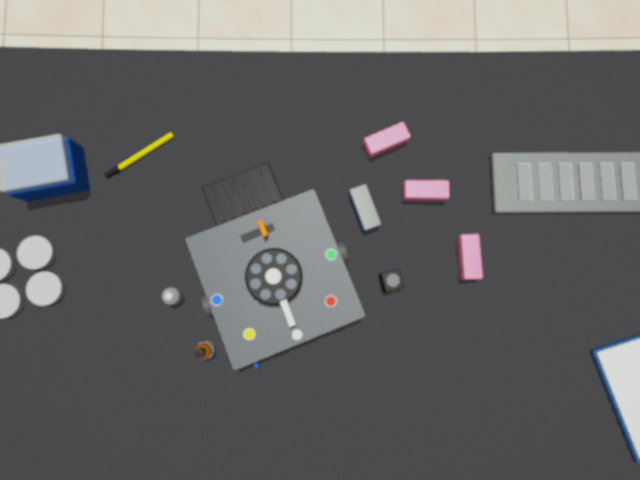

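View pics/side0.png

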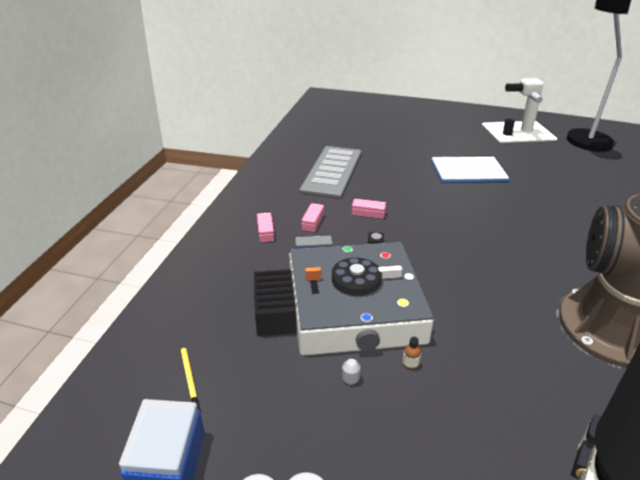

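The top view shows the wheel hub at (274,276), and the tab pointing to the home mark at (297,335). The dots are red (331,301), green (331,254), yellow (249,334) and blue (217,300). The orange shutter tab is at (262,228). Green sits on the unit's -y side, two clicks counter-clockwise (+90°). Next I'll measure these.

```bash
cat > h.py <<'E'
from plant import r,capture,calibration,order
import cv2,numpy as np
def ray(n,uv,z,c=None):
    c=c or calibration(n); K=np.array([[c['fx'],0,c['cx']],[0,c['fy'],c['cy']],[0,0,1]])
    p=cv2.undistortPoints(np.array([[uv]],float),K,c['dist_coeffs'])[0,0]
    V=c['view']; R=V[:3,:3]; o=-R.T@V[:3,3]; d=R.T@np.array([p[0],-p[1],-1])
    return o+d*(z-o[2])/d[2]
def blobs(img,lo,hi,amin=15):
    h=cv2.cvtColor(img,cv2.COLOR_BGR2HSV); m=cv2.inRange(h,np.array(lo),np.array(hi))
    n,_,s,c=cv2.connectedComponentsWithStats(m)
    return [(c[i].round(1),s[i,4]) for i in range(1,n) if s[i,4]>=amin]
COL=dict(green=((50,120,80),(80,255,255)),red=((0,150,80),(5,255,255)),red2=((174,150,80),(180,255,255)),blue=((100,150,80),(125,255,255)),yellow=((22,150,100),(32,255,255)),orange=((6,180,120),(20,255,255)))
E
python3 - <<'E'
from h import *
for n in("top","side"):
    im=cv2.imread(f"pics/{n}0.png")
    for k,(lo,hi) in COL.items():
        z=.085 if k=='orange' else .07
        for c,a in blobs(im,lo,hi): print(n,k,c,a,ray(n,c,z).round(4))
im=cv2.imread("pics/top0.png")
cv2.imwrite("pics/top0z.png",cv2.resize(im[170:380,140:420],None,fx=2.8,fy=2.8,interpolation=cv2.INTER_CUBIC))
for uv in((274,276),): print(ray("top",uv,.102))
E
```

```text
top green [330.7 254. ] 32 [ 0.5748 -0.0285  0.07  ]
top red [330.3 300.7] 36 [ 0.4921 -0.0268  0.07  ]
top blue [ 54.1 176.7] 503 [0.7161 0.4623 0.07  ]
top blue [216.4 299.3] 41 [0.4964 0.173  0.07  ]
top blue [614.8 393.7] 447 [ 0.3318 -0.5127  0.07  ]
top blue [256.  364.9] 25 [0.3837 0.1028 0.07  ]
top yellow [145.  150.9] 412 [0.7644 0.3058 0.07  ]
top yellow [248.9 334. ] 45 [0.4361 0.1156 0.07  ]
top orange [262.5 229.5] 42 [0.6175 0.0919 0.085 ]
top orange [205.1 349.9] 67 [0.412  0.1871 0.085 ]
side red [385.1 254.4] 19 [ 0.4923 -0.0285  0.07  ]
side blue [366.1 316.8] 26 [0.4962 0.1727 0.07  ]
side blue [167.3 467.2] 663 [0.7055 0.5454 0.07  ]
[0.53499706 0.07013357 0.102     ]
```

View pics/top0z.png

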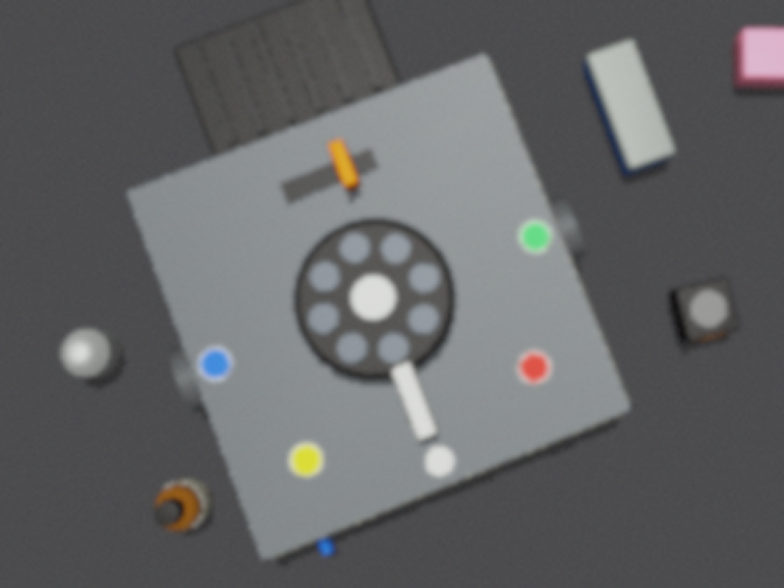

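Midpoint of green and blue gives the axis at (0.5356, 0.0723), with a dot radius of 108 mm as specified. Yaw is about 21.25°, and red agrees with that. Only one blob fits the green dot, at top-view pixel (331,254); the enlarged crop confirms it, and the pink boxes aren't part of the job. First I'll close the gripper and move above the start point, on the yellow side of the tab.

```bash
cat >> h.py <<'E'
C=np.array([.5356,.0723]); Y=21.25
def rel(x,y,z,yaw,base=None):
    """row for world target from base (pos,yaw) (default measured)"""
    s=r.get_state(); p,y0=(s['tcp_pos'],s['eef_rot'][2]) if base is None else base
    a=np.radians(y0); d=np.array([x,y,z])-p
    t=[d[0]*np.cos(a)+d[1]*np.sin(a), d[0]*np.sin(a)-d[1]*np.cos(a), -d[2]]
    turn=-np.radians((yaw-y0+180)%360-180)
    return np.round(t,4).tolist(), round(float(turn),3)
def wheelpose(ang,off,rad=.086,z=.080):
    """finger pose for wheel angle ang deg, tangential offset off behind tab centreline"""
    th=np.radians(180+Y+ang); rr=np.array([np.cos(th),np.sin(th)]); t=np.array([-rr[1],rr[0]])
    p=C+rad*rr-off*t
    return p[0],p[1],z,(180+Y+ang+90)%360
def unit(x,y):
    a=np.radians(Y); return C+np.array([x*np.cos(a)-y*np.sin(a),x*np.sin(a)+y*np.cos(a)])
E
python3 - <<'E'
from h import *
w=wheelpose(0,.030,z=.19); print(w,rel(*w))
E
```

```text
(np.float64(0.44457418209316824), np.float64(0.06909056478608563), 0.19, 291.25) ([0.3972, 0.4631, -0.002], 0.865)
```

Request:
servo_tool:
  grip: [1, 1, 1, 1, 1, 1, 1, 1, 1, 1]
  translation:
    - [0.397, 0.463, 0]
    - [0.397, 0.463, 0]
    - [0.397, 0.463, 0]
    - [0.397, 0.463, 0]
    - [0.397, 0.463, 0]
    - [0.397, 0.463, 0]
    - [0.397, 0.463, 0]
    - [0.397, 0.463, 0]
    - [0.397, 0.463, 0]
    - [0.397, 0.463, 0]
  turn: [0.865, 0.865, 0.865, 0.865, 0.865, 0.865, 0.865, 0.865, 0.865, 0.865]
  newtons: 40

```text
time_s: 0.93
tcp_pos: [0.374, 0.2475, 0.1889]
eef_rot: [-180.0, 0.0, -68.7]
contact_force: [1.0, -0.3, 0.4]
gripper_width: 0.027
```

Run:
```python
from h import *
w=wheelpose(0,.030,z=.19); print(rel(*w), r.get_state()['gripper_width'],r.get_state()['joints'])
```

```text
([0.1919, -0.001, -0.0011], 0.001) 0.026992692548207995 [ 5.88073810e+01 -1.42214724e+00 -2.63750180e+01 -8.06747575e-03
 -6.50345144e+01 -3.75233142e+01]
```

Request:
servo_tool:
  grip: [1, 1, 1, 1, 1, 1, 1, 1, 1, 1]
  translation:
    - [0.18, 0, 0]
    - [0.18, 0, 0]
    - [0.18, 0, 0]
    - [0.18, 0, 0]
    - [0.18, 0, 0]
    - [0.18, 0, 0]
    - [0.18, 0, 0]
    - [0.18, 0, 0]
    - [0.18, 0, 0]
    - [0.18, 0, 0]
  turn: [0, 0, 0, 0, 0, 0, 0, 0, 0, 0]

```text
time_s: 1.77
tcp_pos: [0.439, 0.0828, 0.1889]
eef_rot: [180.0, 0.0, -68.6]
contact_force: [0.4, -0.1, 0.3]
gripper_width: 0.0002
```

Run:
```python
from h import *
w=wheelpose(0,.030,z=.19); print(rel(*w), r.get_state()['gripper_width'])
for n in("wrist","top"):
    p,d=capture(n); cv2.imwrite(f"pics/{n}1.png",p)
```

```text
([0.0148, -0.0002, -0.0011], 0.002) 0.0001625629882190192
```

View pics/wrist1.png

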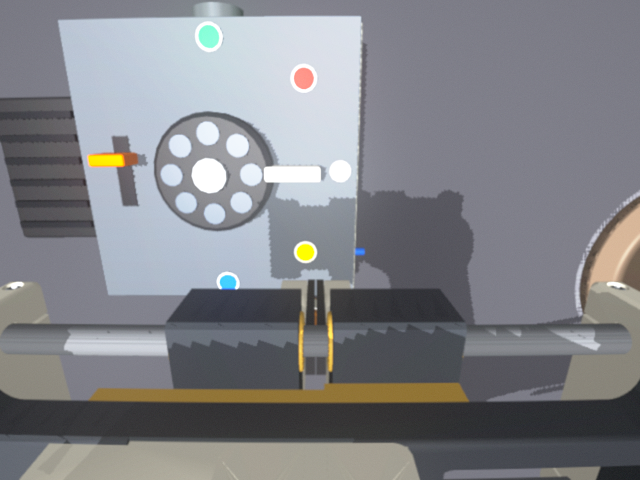

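View pics/top1.png

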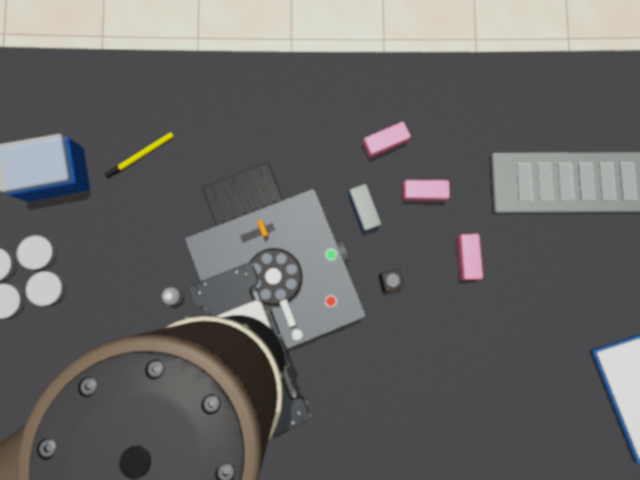

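Run:
```python
from h import *
c=calibration("wrist");V=c['view'];K=np.array([[c['fx'],0,c['cx']],[0,c['fy'],c['cy']],[0,0,1]])
s=r.get_state();p=s['tcp_pos'];a=np.radians(s['eef_rot'][2]);X=np.array([np.cos(a),np.sin(a),0]);Yv=np.array([np.sin(a),-np.cos(a),0])
for n,q in dict(tcp=p,yp=p+.021*Yv,ym=p-.021*Yv,xp=p+.0095*X,up=p+[0,0,.066],g=p+[0,0,.04]).items():
    k=V@np.r_[q,1]; uv,_=cv2.projectPoints(np.array([[k[0],-k[1],-k[2]]]),np.zeros(3),np.zeros(3),K,c['dist_coeffs']); print(n,uv.ravel().round(),-k[2])
im=cv2.imread("pics/wrist1.png")
cols=dict(g=((50,120,80),(90,255,255)),b=((95,150,80),(125,255,255)),r=((0,150,80),(5,255,255)),y=((22,150,100),(32,255,255)))
for k,(lo,hi) in cols.items():
    for cc,ar in blobs(im,lo,hi,100): print(k,cc,ar,ray("wrist",cc,.07).round(4))
for rad in(.077,):
  for z in(.19,.081): print(rel(*wheelpose(0,.030,rad,z)))
cv2.imwrite("pics/wz.png",cv2.resize(im[260:420,240:400],None,fx=3.5,fy=3.5))
```

```text
tcp [316. 270.] 0.21128181424382686
yp [350. 270.] 0.21125629321824343
ym [281. 270.] 0.2113073352694103
xp [316. 255.] 0.20847057507847794
up [315. 330.] 0.1482378234968042
g [316. 301.] 0.1730733350032071
b [227.5 282.7] 188 [0.497 0.173 0.07 ]
y [105.5 160. ] 370 [0.6342 0.0988 0.07  ]
y [305.  251.7] 215 [0.4374 0.1149 0.07  ]
y [330.3 342.7] 111 [0.377  0.1994 0.07  ]
([0.0147, -0.0091, -0.0011], 0.002)
([0.0147, -0.0091, 0.1079], 0.002)
```

View pics/wz.png

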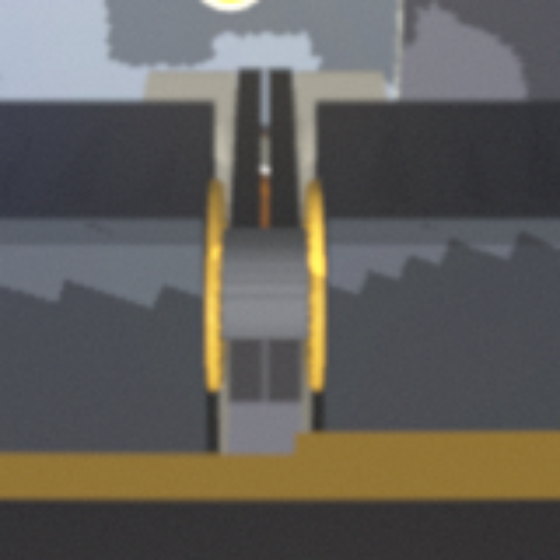

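Request:
servo_tool:
  grip: [1, 1, 1, 1, 1, 1, 1, 1, 1]
  translation:
    - [0.012, -0.009, 0.02]
    - [0.012, -0.009, 0.05]
    - [0.012, -0.009, 0.08]
    - [0.012, -0.009, 0.1]
    - [0.012, -0.009, 0.108]
    - [0.012, -0.009, 0.108]
    - [0.012, -0.009, 0.108]
    - [0.012, -0.009, 0.108]
    - [0.012, -0.009, 0.108]
  turn: [0, 0, 0, 0, 0, 0, 0, 0, 0]

```text
time_s: 2.62
tcp_pos: [0.453, 0.0747, 0.0823]
eef_rot: [-179.8, 0.0, -68.7]
contact_force: [0.5, -0.8, 0.8]
gripper_width: 0.0
```

Run:
```python
from h import *
s=r.get_state(); base=(s['tcp_pos'],s['eef_rot'][2]); print(s['contact_force'])
for off in(.03,.02,.016):print(rel(*wheelpose(0,off,.077,.081),base))
for a in range(6,94,6): print(a,rel(*wheelpose(a,.016,.077,.081),base))
```

```text
[ 0.4682059  -0.84356381  0.76565056]
([0.0021, 0.0009, 0.0013], 0.001)
([0.0121, 0.0009, 0.0013], 0.001)
([0.0161, 0.0009, 0.0013], 0.001)
6 ([0.0243, 0.0022, 0.0013], -0.104)
12 ([0.0325, 0.0026, 0.0013], -0.209)
18 ([0.0407, 0.0021, 0.0013], -0.314)
24 ([0.0488, 0.0008, 0.0013], -0.418)
30 ([0.0568, -0.0014, 0.0013], -0.523)
36 ([0.0644, -0.0044, 0.0013], -0.628)
42 ([0.0718, -0.0081, 0.0013], -0.732)
48 ([0.0787, -0.0126, 0.0013], -0.837)
54 ([0.085, -0.0178, 0.0013], -0.942)
60 ([0.0908, -0.0237, 0.0013], -1.047)
66 ([0.096, -0.0301, 0.0013], -1.151)
72 ([0.1004, -0.037, 0.0013], -1.256)
78 ([0.1041, -0.0444, 0.0013], -1.361)
84 ([0.1071, -0.0521, 0.0013], -1.466)
90 ([0.1092, -0.06, 0.0013], -1.57)
```

Request:
servo_tool:
  grip: [1, 1, 1, 1, 1, 1, 1, 1]
  translation:
    - [0.008, 0.001, 0]
    - [0.016, 0.001, 0]
    - [0.02, 0.0015, 0]
    - [0.024, 0.002, 0]
    - [0.0285, 0.0025, 0]
    - [0.0325, 0.0025, 0]
    - [0.0365, 0.0025, 0]
    - [0.041, 0.002, 0]
  turn: [0, 0, -0.05, -0.104, -0.157, -0.209, -0.261, -0.314]

```text
time_s: 3.28
tcp_pos: [0.4654, 0.0342, 0.0813]
eef_rot: [-180.0, -0.0, -50.6]
contact_force: [0.4, -0.2, 0.4]
gripper_width: 0.0005
```

Run:
```python
from h import *
s=r.get_state(); print(s['contact_force'],s['tcp_pos'],s['eef_rot'])
for n in("top","side"):
    p,d=capture(n); cv2.imwrite(f"pics/{n}2.png",p)
im=cv2.imread("pics/side2.png"); t=cv2.imread("pics/top2.png")
f=lambda a:cv2.resize(a,(390,390),interpolation=cv2.INTER_CUBIC)
cv2.imwrite("pics/z2.png",np.hstack([f(im[220:360,280:440]),f(t[180:380,180:380])]))
```

```text
[ 0.37779778 -0.22828567  0.37232145] [0.46538412 0.03420414 0.08129182] [-1.79961776e+02 -9.73402654e-03 -5.06325901e+01]
```

View pics/z2.png

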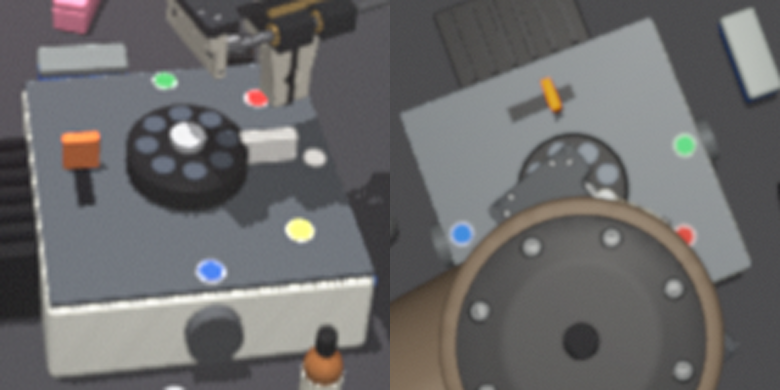

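Run:
```python
from h import *
for z in(.07,.081,.09,.1,.11,.12): print(z,ray("side",(398,257),z))
c=calibration("side");V=c['view'];K=np.array([[c['fx'],0,c['cx']],[0,c['fy'],c['cy']],[0,0,1]])
s=r.get_state();p=s['tcp_pos'];print(p)
th=np.radians(201.25)
for q in (p,p+[0,0,.04],np.r_[C+.067*np.array([np.cos(th),np.sin(th)]),.096],np.r_[C,.102]):
    k=V@np.r_[q,1]; uv,_=cv2.projectPoints(np.array([[k[0],-k[1],-k[2]]]),np.zeros(3),np.zeros(3),K,c['dist_coeffs']); print(uv.ravel().round())
d=np.load("side0.npy")
p2,d2=capture("side"); print(d[265:280,390].round(3)[::3], d2[230:275:3,398].round(3))
cv2.imwrite("pics/s3.png",cv2.resize(p2[180:330,280:480],None,fx=4,fy=4,interpolation=cv2.INTER_CUBIC))
```

```text
0.07 [ 0.46428883 -0.0262734   0.07      ]
0.081 [ 0.46326783 -0.01114618  0.081     ]
0.09 [0.46243247 0.00123064 0.09      ]
0.1 [0.4615043  0.01498266 0.1       ]
0.11 [0.46057612 0.02873468 0.11      ]
0.12 [0.45964794 0.0424867  0.12      ]
[0.46550217 0.03412199 0.08121627]
[394. 270.]
[396. 254.]
[390. 267.]
[357. 267.]
[1.089 1.04  1.039 1.043 1.05 ] [0.95  0.951 0.957 1.002 1.008 1.014 1.018 1.024 1.031 1.029 1.104 1.095
 1.046 1.037 1.046]
```

View pics/s3.png

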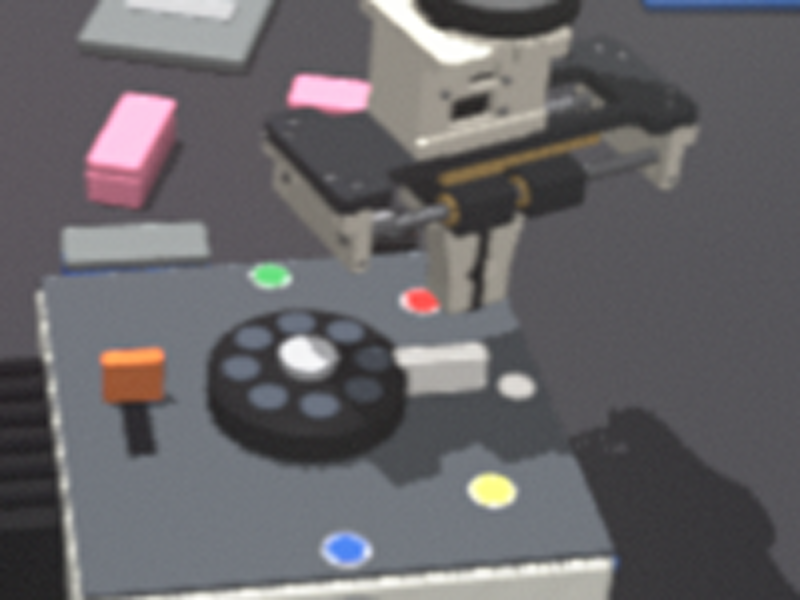

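The fingers passed over the tab with no force, and the side view shows their ends at about (398,257). The TCP projects to (394,270), so I'll measure where the fingertips really are from depth.

```bash
cat >> h.py <<'E'
def cloud(n,d,us,vs):
    c=calibration(n);K=np.array([[c['fx'],0,c['cx']],[0,c['fy'],c['cy']],[0,0,1]])
    uv=np.array([[u,v] for v in vs for u in us],float); p=cv2.undistortPoints(uv[:,None],K,c['dist_coeffs'])[:,0]
    z=np.array([d[int(v),int(u)] for u,v in uv]); V=c['view']
    P=np.c_[p[:,0]*z,-p[:,1]*z,-z]; return uv,(P-V[:3,3])@V[:3,:3]
E
python3 - <<'E'
from h import *
print(r.get_state()['tcp_pos'])
p,d=capture("side")
uv,P=cloud("side",d,[393,398,403],range(236,268,3))
for a,b in zip(uv,P): print(a,b.round(4))
uv,P=cloud("side",d,[390],range(264,280,3))
for a,b in zip(uv,P): print(a,b.round(4))
E
```

```text
[0.46532147 0.0343918  0.08114419]
[393. 236.] [0.47   0.0846 0.1955]
[398. 236.] [0.4613 0.0802 0.1941]
[403. 236.] [0.4527 0.0747 0.192 ]
[393. 239.] [0.4697 0.082  0.1872]
[398. 239.] [0.463  0.0486 0.1662]
[403. 239.] [0.4543 0.0382 0.1608]
[393. 242.] [0.4712 0.0564 0.1631]
[398. 242.] [0.4624 0.0483 0.1592]
[403. 242.] [0.4536 0.0385 0.1542]
[393. 245.] [0.4711 0.051  0.1525]
[398. 245.] [0.462  0.0451 0.15  ]
[403. 245.] [0.4528 0.0407 0.1488]
[393. 248.] [0.4703 0.054  0.1476]
[398. 248.] [0.4614 0.0456 0.1435]
[403. 248.] [0.4523 0.0373 0.1394]
[393. 251.] [0.4697 0.0536 0.1403]
[398. 251.] [0.4609 0.0435 0.135 ]
[403. 251.] [0.4515 0.0397 0.1341]
[393. 254.] [0.4692 0.0522 0.1323]
[398. 254.] [0.4604 0.0415 0.1265]
[403. 254.] [0.4509 0.0386 0.1262]
[393. 257.] [0.4687 0.0509 0.1243]
[398. 257.] [0.4598 0.0406 0.1186]
[403. 257.] [ 0.4539 -0.0273  0.0712]
[393. 260.] [ 0.4728 -0.0092  0.0728]
[398. 260.] [ 0.4628 -0.0141  0.0712]
[403. 260.] [ 0.4525 -0.0156  0.0721]
[393. 263.] [ 0.4715 -0.0017  0.0707]
[398. 263.] [ 0.4613 -0.0027  0.0719]
[403. 263.] [ 0.4512 -0.0066  0.071 ]
[393. 266.] [0.4675 0.0417 0.0957]
[398. 266.] [0.4578 0.0402 0.0965]
[403. 266.] [0.4501 0.0007 0.0688]
[390. 264.] [0.4773 0.0014 0.0692]
[390. 267.] [0.4726 0.0493 0.0978]
[390. 270.] [0.4716 0.0539 0.094 ]
[390. 273.] [0.4709 0.0549 0.0874]
[390. 276.] [0.4703 0.0552 0.0801]
[390. 279.] [0.4699 0.0528 0.0707]
```

Run:
```python
from h import *
p,d=capture("side")
uv,P=cloud("side",d,[350,360,367,371,445],range(222,250,3))
for a,b in zip(uv,P): print(a,b.round(4))
```

```text
[350. 222.] [0.5542 0.0645 0.1991]
[360. 222.] [0.5285 0.1062 0.2292]
[367. 222.] [0.5166 0.1026 0.229 ]
[371. 222.] [0.5102 0.0975 0.2269]
[445. 222.] [0.3805 0.011  0.1952]
[350. 225.] [0.5539 0.0644 0.1924]
[360. 225.] [0.5278 0.1091 0.2248]
[367. 225.] [0.5152 0.1097 0.2274]
[371. 225.] [0.5085 0.1072 0.2269]
[445. 225.] [0.3795 0.0098 0.1878]
[350. 228.] [0.553  0.0679 0.1881]
[360. 228.] [0.5266 0.114  0.2219]
[367. 228.] [0.5135 0.1194 0.2275]
[371. 228.] [0.5067 0.118  0.2278]
[445. 228.] [ 0.3707 -0.2755  0.0014]
[350. 231.] [ 0.6018 -0.1988  0.0015]
[360. 231.] [0.5274 0.1075 0.2112]
[367. 231.] [0.5121 0.1262 0.2259]
[371. 231.] [0.506  0.1203 0.2231]
[445. 231.] [ 0.3698 -0.2612  0.0015]
[350. 234.] [ 0.5996 -0.1886 -0.0006]
[360. 234.] [0.529  0.0953 0.1965]
[367. 234.] [0.512  0.1244 0.2184]
[371. 234.] [0.5054 0.1219 0.2179]
[445. 234.] [ 0.369  -0.2479  0.0012]
[350. 237.] [ 5.967e-01 -1.747e-01  1.000e-04]
[360. 237.] [0.5282 0.0987 0.1923]
[367. 237.] [0.5116 0.125  0.2125]
[371. 237.] [0.5051 0.1213 0.2113]
[445. 237.] [ 0.3682 -0.2339  0.0015]
[350. 240.] [ 5.941e-01 -1.625e-01 -3.000e-04]
[360. 240.] [ 5.703e-01 -1.677e-01  5.000e-04]
[367. 240.] [0.5128 0.1142 0.1988]
[371. 240.] [0.5051 0.1182 0.2028]
[445. 240.] [ 3.673e-01 -2.225e-01  2.000e-04]
[350. 243.] [ 0.5911 -0.1482  0.001 ]
[360. 243.] [ 5.680e-01 -1.562e-01 -2.000e-04]
[367. 243.] [0.5119 0.1178 0.1949]
[371. 243.] [0.5048 0.1177 0.1961]
[445. 243.] [ 0.3665 -0.2105 -0.0006]
[350. 246.] [ 0.5714 -0.0418  0.0684]
[360. 246.] [ 0.5498 -0.0443  0.0706]
[367. 246.] [0.5115 0.1182 0.1887]
[371. 246.] [0.5043 0.1181 0.1899]
[445. 246.] [ 0.3659 -0.1912  0.0037]
[350. 249.] [ 0.5681 -0.0254  0.0723]
[360. 249.] [ 0.548  -0.035   0.0694]
[367. 249.] [ 0.5331 -0.0373  0.0705]
[371. 249.] [ 0.5245 -0.0377  0.0719]
[445. 249.] [ 0.3651 -0.1812  0.0019]
```

Request:
servo_tool:
  grip: [1, 1, 1, 1, 1, 1, 1, 1, 1, 1]
  translation:
    - [0, 0, -0.035]
    - [0, 0, -0.06]
    - [-0.03, 0, -0.06]
    - [-0.06, 0, -0.06]
    - [-0.06, 0, -0.06]
    - [-0.06, 0, -0.06]
    - [-0.06, 0, -0.06]
    - [-0.06, 0, -0.06]
    - [-0.06, 0, -0.06]
    - [-0.06, 0, -0.06]
  turn: [0, 0, 0.05, 0.1, 0.2, 0.3, 0.314, 0.314, 0.314, 0.314]

```text
time_s: 4.37
tcp_pos: [0.4271, 0.0813, 0.1408]
eef_rot: [180.0, -0.0, -68.7]
contact_force: [-0.4, 0.7, -0.3]
gripper_width: 0.0005
```

Run:
```python
from h import *
print(r.get_state()['tcp_pos'])
p,d=capture("side");np.save("s4.npy",d)
cv2.imwrite("pics/s4.png",cv2.resize(p[150:350,240:480],None,fx=3,fy=3,interpolation=cv2.INTER_CUBIC))
```

```text
[0.4271385 0.0812671 0.1407827]
```

View pics/s4.png

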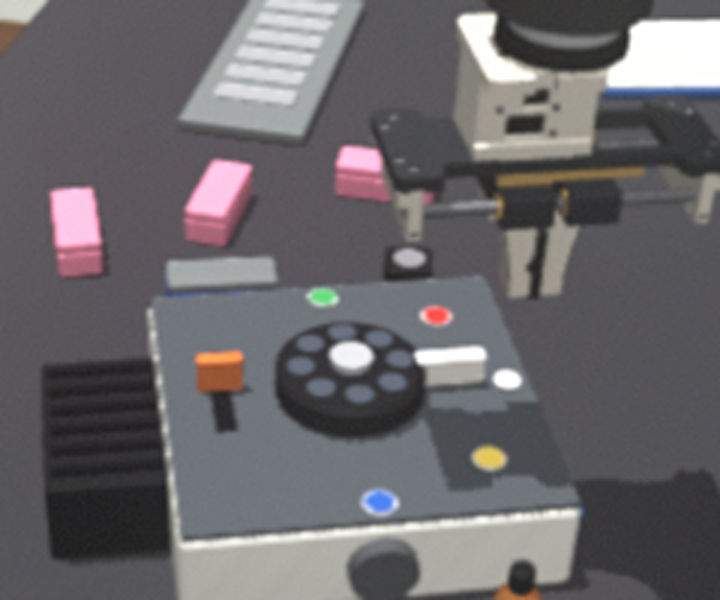

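Run:
```python
from h import *
p,d=capture("side"); s=r.get_state(); t=s['tcp_pos']; a=np.radians(s['eef_rot'][2]); X=np.array([np.cos(a),np.sin(a),0])
c=calibration("side");V=c['view'];K=np.array([[c['fx'],0,c['cx']],[0,c['fy'],c['cy']],[0,0,1]])
for dz in(0,.01,.02,.03,.04):
    q=t+[0,0,dz]; k=V@np.r_[q,1]; uv,_=cv2.projectPoints(np.array([[k[0],-k[1],-k[2]]]),np.zeros(3),np.zeros(3),K,c['dist_coeffs']); print(dz,uv.ravel().round(1))
uv,P=cloud("side",d,[412,416,420,424],range(222,256,3))
for a,b in zip(uv,P): 
    if b[2]>.1: print(a,b.round(4))
# min z cluster in whole cloud near TCP
uv,P=cloud("side",d,range(395,440),range(215,262))
m=(np.linalg.norm(P[:,:2]-t[:2],axis=1)<.04)&(P[:,2]>.12)
print(np.percentile(P[m,2],[0,1,3,10]),P[m][P[m,2]<np.percentile(P[m,2],8)].mean(0))
```

```text
0 [413.5 262.6]
0.01 [414.1 258.3]
0.02 [414.7 254. ]
0.03 [415.3 249.6]
0.04 [415.9 245.1]
[412. 222.] [0.4371 0.1293 0.2588]
[416. 222.] [0.4307 0.1249 0.2572]
[420. 222.] [0.4241 0.1232 0.2573]
[424. 222.] [0.4176 0.1206 0.2567]
[412. 225.] [0.4366 0.1262 0.251 ]
[416. 225.] [0.4301 0.1246 0.2511]
[420. 225.] [0.4235 0.1218 0.2505]
[424. 225.] [0.4175 0.0907 0.232 ]
[412. 228.] [0.4372 0.098  0.227 ]
[416. 228.] [0.4304 0.0958 0.2268]
[420. 228.] [0.4237 0.0903 0.2244]
[424. 228.] [0.4168 0.0894 0.2251]
[412. 231.] [0.4366 0.0977 0.2206]
[416. 231.] [0.4298 0.095  0.2201]
[420. 231.] [0.4229 0.0925 0.2196]
[424. 231.] [0.4161 0.0887 0.2184]
[412. 234.] [0.436  0.0974 0.2142]
[416. 234.] [0.4291 0.0936 0.2129]
[420. 234.] [0.4222 0.0931 0.2137]
[424. 234.] [0.4153 0.0901 0.213 ]
[412. 237.] [0.4352 0.0995 0.2093]
[416. 237.] [0.4286 0.0905 0.2045]
[420. 237.] [0.4215 0.0904 0.2057]
[424. 237.] [0.4146 0.0902 0.2068]
[412. 240.] [0.4346 0.0972 0.2014]
[416. 240.] [0.4278 0.0907 0.1983]
[420. 240.] [0.4209 0.0889 0.1983]
[424. 240.] [0.4138 0.0908 0.2009]
[412. 243.] [0.434  0.0956 0.1939]
[416. 243.] [0.4271 0.0923 0.1929]
[420. 243.] [0.4201 0.0891 0.192 ]
[424. 243.] [0.4131 0.0885 0.1929]
[412. 246.] [0.4333 0.0959 0.1877]
[416. 246.] [0.4264 0.093  0.187 ]
[420. 246.] [0.4193 0.0907 0.1866]
[424. 246.] [0.4123 0.088  0.1861]
[416. 249.] [0.4256 0.0929 0.1804]
[0.17940681 0.18078776 0.18338911 0.1879372 ] [0.42602321 0.09114483 0.18373412]
```

The real fingertips sit about 36 mm above the reported TCP, while the xy agrees. So I'll descend with that correction, in two stages with a look in between.

Run:
```python
from h import *
for z in(.14,.052,.046): print(rel(*wheelpose(0,.032,.077,z)))
```

```text
([0.0157, -0.0209, 0.0007], 0.001)
([0.0157, -0.0209, 0.0887], 0.001)
([0.0157, -0.0209, 0.0947], 0.001)
```

Request:
servo_tool:
  grip: [1, 1, 1, 1, 1, 1, 1, 1, 1]
  translation:
    - [0.008, -0.021, 0]
    - [0.008, -0.021, 0]
    - [0.008, -0.021, 0.03]
    - [0.008, -0.021, 0.06]
    - [0.008, -0.021, 0.08]
    - [0.008, -0.021, 0.086]
    - [0.008, -0.021, 0.086]
    - [0.008, -0.021, 0.086]
    - [0.008, -0.021, 0.086]
  turn: [0, 0, 0, 0, 0, 0, 0, 0, 0]

```text
time_s: 5.22
tcp_pos: [0.4506, 0.0821, 0.0562]
eef_rot: [-179.9, 0.0, -68.7]
contact_force: [0.9, 0.1, -0.0]
gripper_width: 0.0006
```

Run:
```python
from h import *
s=r.get_state(); t=s['tcp_pos']; print(t,s['contact_force'])
p,d=capture("side")
cv2.imwrite("pics/s5.png",cv2.resize(p[180:330,280:480],None,fx=4,fy=4,interpolation=cv2.INTER_CUBIC))
uv,P=cloud("side",d,range(380,440),range(225,290))
m=(np.linalg.norm(P[:,:2]-t[:2],axis=1)<.03)&(P[:,2]>.074)
print(np.percentile(P[m,2],[0,1,3,10]),P[m][P[m,2]<np.percentile(P[m,2],8)].mean(0))
```

```text
[0.45055864 0.08214912 0.05616138] [ 0.92159008  0.0795586  -0.0153488 ]
[0.07484331 0.09755963 0.10069777 0.10960581] [0.45012292 0.09206407 0.10105112]
```

View pics/s5.png

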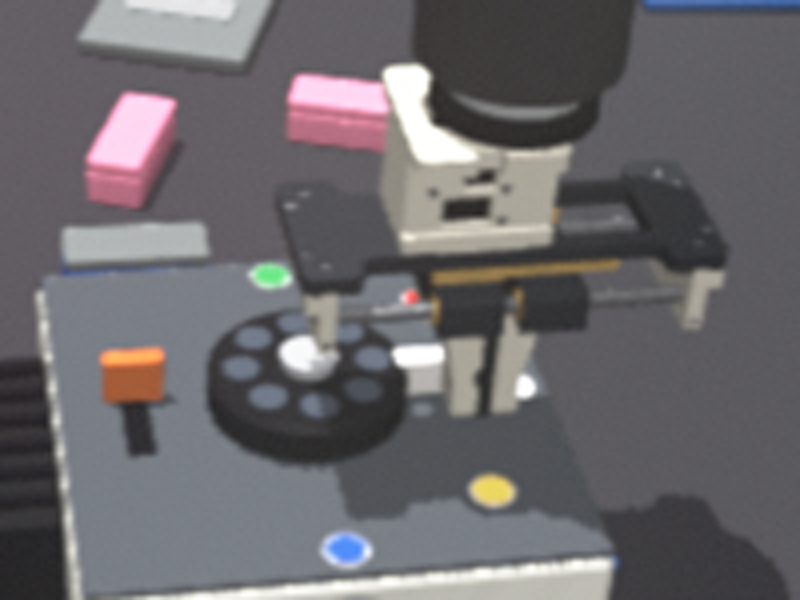

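Request:
servo_tool:
  grip: [1, 1, 1, 1, 1]
  translation:
    - [0, 0, 0.006]
    - [0, 0, 0.012]
    - [0, 0, 0.012]
    - [0, 0, 0.012]
    - [0, 0, 0.012]
  turn: [0, 0, 0, 0, 0]

```text
time_s: 5.68
tcp_pos: [0.4495, 0.0816, 0.0428]
eef_rot: [180.0, -0.0, -68.7]
contact_force: [0.4, 0.4, -0.5]
gripper_width: 0.0003
```

Run:
```python
from h import *
s=r.get_state(); t=s['tcp_pos']; print(t,s['contact_force'])
p,d=capture("side")
cv2.imwrite("pics/s6.png",cv2.resize(p[220:320,330:450],None,fx=6,fy=6,interpolation=cv2.INTER_CUBIC))
uv,P=cloud("side",d,[398,408],range(262,292,2))
for a,b in zip(uv,P): print(a,b.round(4))
base=(t,s['eef_rot'][2])
for off in(.03,.02,.016):print(rel(*wheelpose(0,off,.077,.043),base))
for a in range(6,94,6): print(a,rel(*wheelpose(a,.016,.077,.043),base))
```

```text
[0.44952085 0.08159009 0.04284307] [ 0.40287306  0.429472   -0.50196121]
[398. 262.] [0.4531 0.1253 0.1694]
[408. 262.] [0.4361 0.1122 0.1631]
[398. 264.] [0.4526 0.1262 0.1657]
[408. 264.] [0.4358 0.1092 0.1564]
[398. 266.] [0.4522 0.1266 0.1616]
[408. 266.] [0.4353 0.1092 0.1519]
[398. 268.] [0.4518 0.1263 0.1569]
[408. 268.] [0.4358 0.0877 0.1313]
[398. 270.] [0.4533 0.0969 0.13  ]
[408. 270.] [0.4352 0.0891 0.1277]
[398. 272.] [0.4529 0.0953 0.1241]
[408. 272.] [0.4347 0.0892 0.1231]
[398. 274.] [0.4524 0.0974 0.1211]
[408. 274.] [0.4343 0.0882 0.1176]
[398. 276.] [0.4519 0.0982 0.117 ]
[408. 276.] [0.4338 0.0898 0.1142]
[398. 278.] [0.4516 0.0957 0.1103]
[408. 278.] [0.4333 0.0894 0.1091]
[398. 280.] [0.4514 0.0912 0.1019]
[408. 280.] [0.4327 0.0906 0.1053]
[398. 282.] [0.4507 0.096  0.101 ]
[408. 282.] [0.4323 0.0891 0.0993]
[398. 284.] [0.4503 0.0957 0.096 ]
[408. 284.] [0.4319 0.0861 0.0921]
[398. 286.] [0.4499 0.0948 0.0904]
[408. 286.] [0.4313 0.0904 0.0908]
[398. 288.] [0.4497 0.0903 0.0819]
[408. 288.] [0.4314 0.0713 0.0704]
[398. 290.] [0.4497 0.0828 0.0707]
[408. 290.] [0.4308 0.0754 0.0687]
([0.0099, 0.0001, -0.0002], 0.0)
([0.0199, 0.0001, -0.0002], 0.0)
([0.0239, 0.0001, -0.0002], 0.0)
6 ([0.032, 0.0014, -0.0002], -0.105)
12 ([0.0402, 0.0018, -0.0002], -0.209)
18 ([0.0484, 0.0013, -0.0002], -0.314)
24 ([0.0566, 0.0, -0.0002], -0.419)
30 ([0.0645, -0.0022, -0.0002], -0.523)
36 ([0.0722, -0.0051, -0.0002], -0.628)
42 ([0.0795, -0.0089, -0.0002], -0.733)
48 ([0.0864, -0.0134, -0.0002], -0.838)
54 ([0.0928, -0.0186, -0.0002], -0.942)
60 ([0.0985, -0.0245, -0.0002], -1.047)
66 ([0.1037, -0.0309, -0.0002], -1.152)
72 ([0.1082, -0.0378, -0.0002], -1.256)
78 ([0.1119, -0.0452, -0.0002], -1.361)
84 ([0.1148, -0.0529, -0.0002], -1.466)
90 ([0.1169, -0.0608, -0.0002], -1.571)
```

View pics/s6.png

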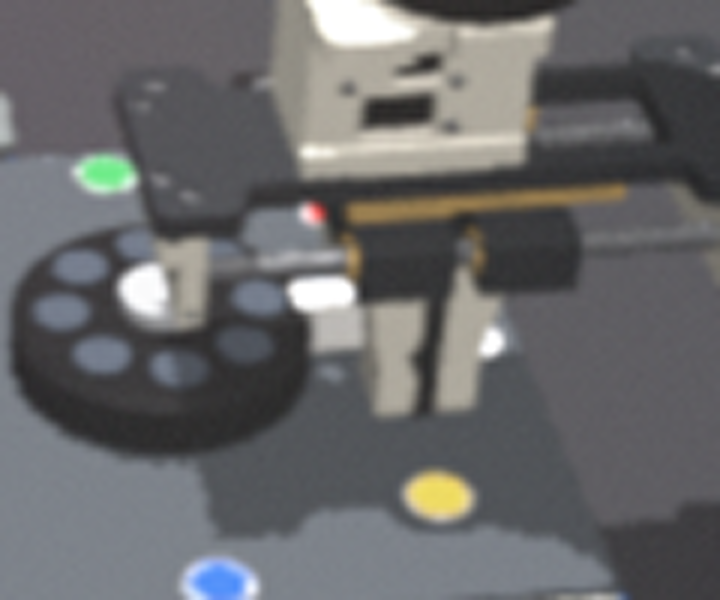

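The tip is now at about 0.082 m with no contact. Next I'll push the first part of the arc.

Request:
servo_tool:
  grip: [1, 1, 1, 1, 1, 1, 1, 1]
  translation:
    - [0.008, 0, 0]
    - [0.016, 0, 0]
    - [0.02, 0, 0]
    - [0.024, 0, 0]
    - [0.028, 0.001, 0]
    - [0.032, 0.0015, 0]
    - [0.036, 0.002, 0]
    - [0.04, 0.002, 0]
  turn: [0, 0, 0, 0, -0.05, -0.105, -0.157, -0.209]

```text
time_s: 6.4
tcp_pos: [0.4625, 0.0438, 0.0429]
eef_rot: [-179.9, 0.0, -56.6]
contact_force: [-1.6, 4.1, -0.8]
gripper_width: 0.0002
```

Run:
```python
from h import *
s=r.get_state(); t=s['tcp_pos']; print(t,s['contact_force'])
p,d=capture("side")
cv2.imwrite("pics/s7.png",cv2.resize(p[220:320,330:450],None,fx=6,fy=6,interpolation=cv2.INTER_CUBIC))
base=(t,s['eef_rot'][2]); print(base)
for a in range(12,94,6): print(a,rel(*wheelpose(a,.016,.077,.043),base))
```

```text
[0.46246645 0.04376285 0.04287637] [-1.55389623  4.09910659 -0.84158495]
(array([0.46246645, 0.04376285, 0.04287637]), np.float64(-56.648100226334854))
12 ([0.0002, 0.0002, -0.0001], 0.002)
18 ([0.0084, 0.0015, -0.0001], -0.103)
24 ([0.0166, 0.0019, -0.0001], -0.208)
30 ([0.0248, 0.0014, -0.0001], -0.312)
36 ([0.0329, 0.0001, -0.0001], -0.417)
42 ([0.0409, -0.0021, -0.0001], -0.522)
48 ([0.0486, -0.005, -0.0001], -0.627)
54 ([0.0559, -0.0088, -0.0001], -0.731)
60 ([0.0628, -0.0133, -0.0001], -0.836)
66 ([0.0692, -0.0185, -0.0001], -0.941)
72 ([0.075, -0.0243, -0.0001], -1.045)
78 ([0.0801, -0.0307, -0.0001], -1.15)
84 ([0.0846, -0.0376, -0.0001], -1.255)
90 ([0.0883, -0.045, -0.0001], -1.36)
```

View pics/s7.png

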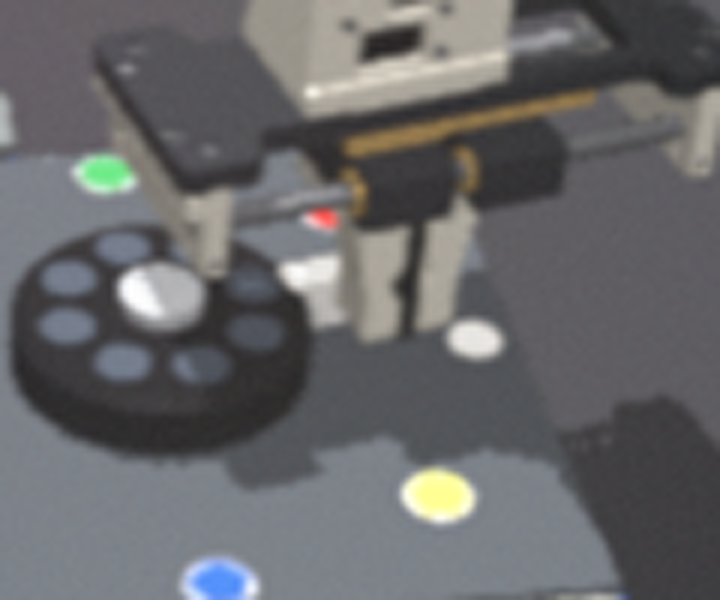

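Contact force is 4.4 N along the tangent and the wheel turns with it, so I'll carry on round.

Request:
servo_tool:
  grip: [1, 1, 1, 1, 1, 1, 1, 1, 1]
  translation:
    - [0.0042, 0.001, 0]
    - [0.0084, 0.0015, 0]
    - [0.0125, 0.0017, 0]
    - [0.0166, 0.0019, 0]
    - [0.0207, 0.0017, 0]
    - [0.0248, 0.0014, 0]
    - [0.0289, 0.0008, 0]
    - [0.0329, 0, 0]
    - [0.0409, -0.002, 0]
  turn: [-0.05, -0.105, -0.157, -0.209, -0.262, -0.314, -0.367, -0.419, -0.523]

```text
time_s: 7.2
tcp_pos: [0.486, 0.0101, 0.0428]
eef_rot: [180.0, 0.0, -26.8]
contact_force: [0.3, -0.0, -0.7]
gripper_width: 0.0005
```

Run:
```python
from h import *
s=r.get_state(); t=s['tcp_pos']; print(t,s['contact_force'])
p,d=capture("side")
cv2.imwrite("pics/s8.png",cv2.resize(p[220:320,330:450],None,fx=6,fy=6,interpolation=cv2.INTER_CUBIC))
base=(t,s['eef_rot'][2]); print(base)
for a in range(42,94,6): print(a,rel(*wheelpose(a,.016,.077,.043),base))
```

```text
[0.48600692 0.01006556 0.04284417] [ 0.28913438 -0.01025617 -0.6565515 ]
(array([0.48600692, 0.01006556, 0.04284417]), np.float64(-26.787257657839575))
42 ([0.0003, -0.0009, -0.0002], -0.001)
48 ([0.0084, 0.0003, -0.0002], -0.105)
54 ([0.0166, 0.0007, -0.0002], -0.21)
60 ([0.0249, 0.0003, -0.0002], -0.315)
66 ([0.033, -0.0011, -0.0002], -0.42)
72 ([0.0409, -0.0032, -0.0002], -0.524)
78 ([0.0486, -0.0062, -0.0002], -0.629)
84 ([0.0559, -0.01, -0.0002], -0.734)
90 ([0.0628, -0.0145, -0.0002], -0.838)
```

View pics/s8.png

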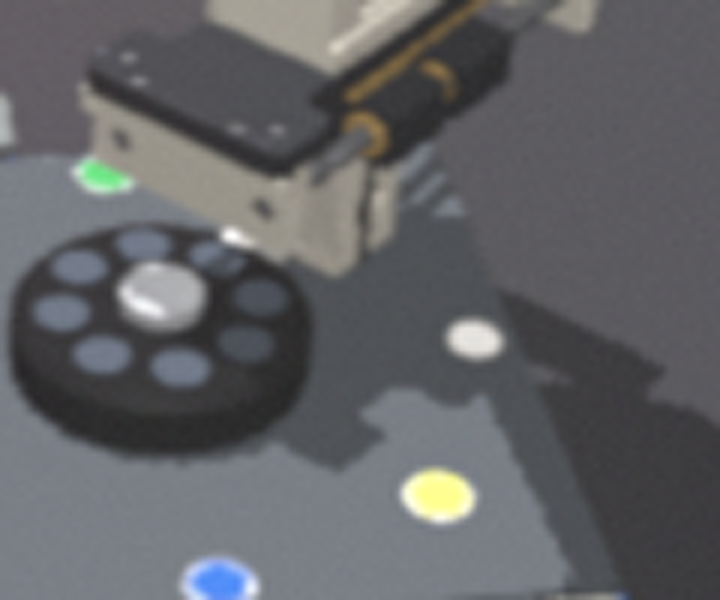

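It snapped into the red stop at 45°. Next is the second click.

Request:
servo_tool:
  grip: [1, 1, 1, 1, 1, 1, 1, 1, 1, 1]
  translation:
    - [0.0042, 0, 0]
    - [0.0084, 0.0003, 0]
    - [0.0125, 0.0005, 0]
    - [0.0166, 0.0007, 0]
    - [0.0207, 0.0005, 0]
    - [0.0249, 0.0003, 0]
    - [0.029, -0.0004, 0]
    - [0.033, -0.001, 0]
    - [0.0409, -0.0032, 0]
    - [0.0486, -0.0062, 0]
  turn: [-0.05, -0.105, -0.157, -0.21, -0.262, -0.315, -0.367, -0.42, -0.524, -0.629]

```text
time_s: 8.08
tcp_pos: [0.5322, -0.0063, 0.0428]
eef_rot: [180.0, 0.0, 9.3]
contact_force: [0.5, 0.2, 0.1]
gripper_width: 0.0003
```

Run:
```python
from h import *
s=r.get_state(); t=s['tcp_pos']; print(t,s['contact_force'],s['eef_rot'])
for n in("side","top"):
    p,d=capture(n)
    cv2.imwrite(f"pics/{n}9.png",cv2.resize(p[220:320,330:450] if n=="side" else p[180:380,180:420],None,fx=6 if n=="side" else 3,fy=6 if n=="side" else 3,interpolation=cv2.INTER_CUBIC))
```

```text
[ 0.53215391 -0.00628696  0.04277656] [0.52032386 0.1645947  0.13364968] [1.79991508e+02 3.78562649e-02 9.28695187e+00]
```

View pics/side9.png

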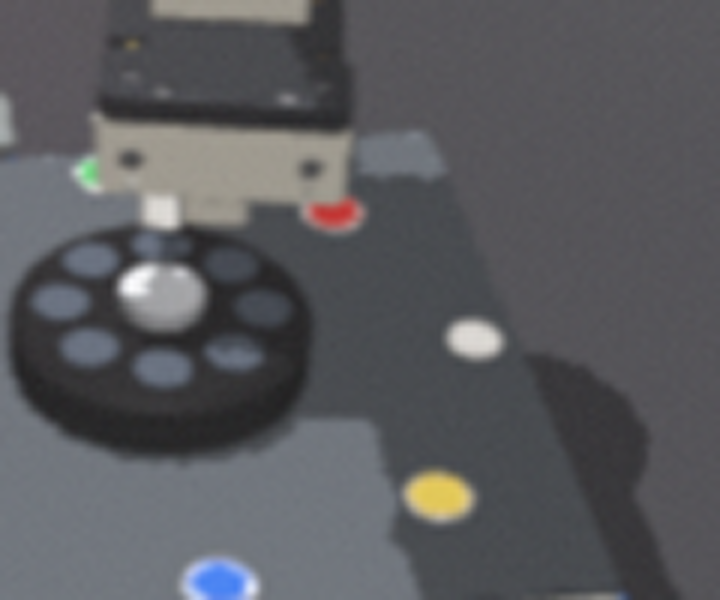

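View pics/top9.png

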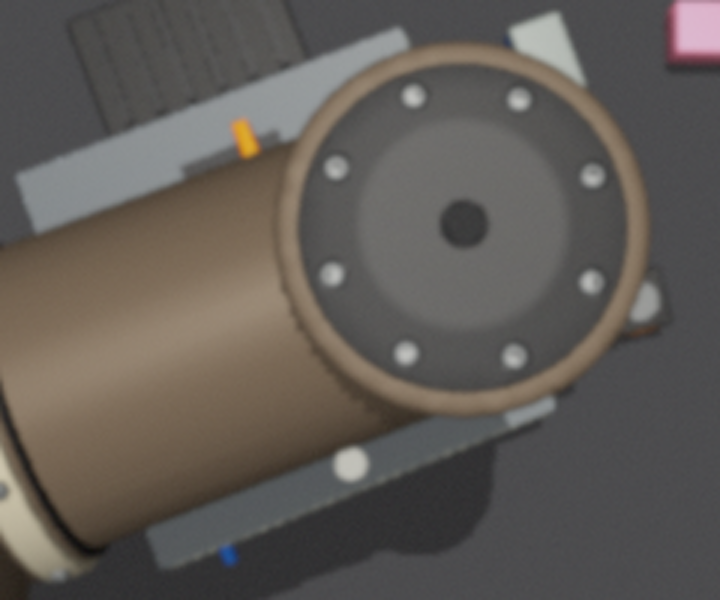

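It has snapped towards green. I'll back off, lift and check it clear of the fingers.

Request:
servo_tool:
  grip: [1, 1, 1, 1, 1, 1, 1, 1, 1, 1]
  translation:
    - [-0.012, 0, 0]
    - [-0.015, 0, -0.02]
    - [-0.015, 0, -0.06]
    - [-0.015, 0, -0.1]
    - [-0.05, 0, -0.1]
    - [-0.09, 0, -0.1]
    - [-0.1, 0, -0.1]
    - [-0.1, 0, -0.1]
    - [-0.1, 0, -0.1]
    - [-0.1, 0, -0.1]
  turn: [0, 0, 0, 0.1, 0.2, 0.3, 0.4, 0.5, 0.6, 0.7]

```text
time_s: 9.02
tcp_pos: [0.4329, -0.022, 0.1431]
eef_rot: [-180.0, -0.0, -31.5]
contact_force: [1.1, -0.1, -0.0]
gripper_width: 0.0001
```

Run:
```python
from h import *
s=r.get_state(); t=s['tcp_pos']; print(t,s['contact_force'],s['eef_rot'])
f=[]
for n in("side","wrist"):
    p,d=capture(n); f.append(p)
cv2.imwrite("pics/s10.png",np.hstack([cv2.resize(f[0][220:360,270:440],(400,330),interpolation=cv2.INTER_CUBIC),cv2.resize(f[1],(400,330))]))
e=unit(.085,-.045); s=r.get_state()
print(e,rel(e[0],e[1],.14,Y-90))
```

```text
[ 0.43293884 -0.02203807  0.14311955] [ 1.11401559 -0.066227   -0.02981007] [-1.79957291e+02 -2.42121243e-02 -3.15303992e+01]
[0.63113038 0.06116688] ([0.1261, -0.1739, 0.0029], 0.654)
```

View pics/s10.png

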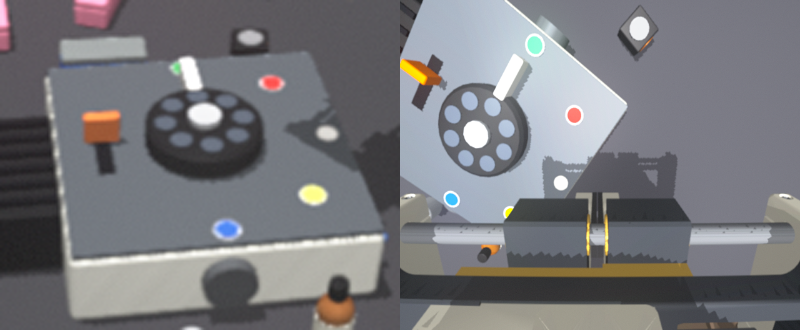

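The wrist view shows hub (476,135), tab (510,77) and green dot (535,45) in line, so the wheel is at green. Now to the shutter start pose, on its -y side.

Request:
servo_tool:
  grip: [1, 1, 1, 1, 1, 1, 1, 1, 1, 1]
  translation:
    - [0.126, -0.174, 0]
    - [0.126, -0.174, 0]
    - [0.126, -0.174, 0]
    - [0.126, -0.174, 0]
    - [0.126, -0.174, 0]
    - [0.126, -0.174, 0]
    - [0.126, -0.174, 0]
    - [0.126, -0.174, 0]
    - [0.126, -0.174, 0]
    - [0.126, -0.174, 0]
  turn: [0.654, 0.654, 0.654, 0.654, 0.654, 0.654, 0.654, 0.654, 0.654, 0.654]

```text
time_s: 9.95
tcp_pos: [0.6303, 0.0624, 0.1433]
eef_rot: [-180.0, 0.0, -68.3]
contact_force: [0.1, 0.4, 0.1]
gripper_width: 0.0005
```

Run:
```python
from h import *
e=unit(.085,-.045); s=r.get_state(); print(s['tcp_pos'],s['eef_rot'])
print(e,rel(e[0],e[1],.045,Y-90))
f=[]
for n in("side","top","wrist"):
    p,d=capture(n); f.append(p)
cv2.imwrite("pics/s11.png",np.hstack([cv2.resize(f[0][200:340,270:440],(390,330),interpolation=cv2.INTER_CUBIC),cv2.resize(f[2],(400,330))]))
for c,a in blobs(f[1],*COL['orange']): print(c,a,ray("top",c,.09))
```

```text
[0.63028154 0.0623648  0.14327632] [-1.79988505e+02  4.00933836e-03 -6.83086129e+01]
[0.63113038 0.06116688] ([0.0014, -0.0003, 0.0983], 0.008)
[204.9 349.5] 76 [0.41323287 0.18633911 0.09      ]
```

View pics/s11.png

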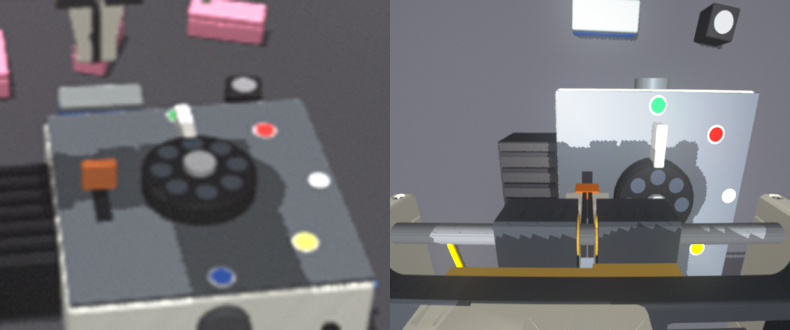

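Request:
servo_tool:
  grip: [1, 1, 1, 1, 1, 1, 1, 1, 1]
  translation:
    - [0.003, 0, 0.02]
    - [0.003, 0, 0.05]
    - [0.003, 0, 0.075]
    - [0.003, 0, 0.09]
    - [0.003, 0, 0.097]
    - [0.003, 0, 0.098]
    - [0.003, 0, 0.098]
    - [0.003, 0, 0.098]
    - [0.003, 0, 0.098]
  turn: [0.008, 0.008, 0.008, 0.008, 0.008, 0.008, 0.008, 0.008, 0.008]

```text
time_s: 10.85
tcp_pos: [0.6332, 0.0603, 0.0464]
eef_rot: [-179.9, -0.0, -68.8]
contact_force: [0.6, 0.2, 0.9]
gripper_width: 0.0005
```

Run:
```python
from h import *
s=r.get_state(); print(s['tcp_pos'],s['eef_rot'],s['contact_force'])
a=np.radians(Y); d=s['tcp_pos'][:2]-C; print("unit",d[0]*np.cos(a)+d[1]*np.sin(a),-d[0]*np.sin(a)+d[1]*np.cos(a))
p,d=capture("side")
cv2.imwrite("pics/s12.png",cv2.resize(p[190:310,270:430],(760,570),interpolation=cv2.INTER_CUBIC))
```

```text
[0.63321665 0.06032071 0.04642286] [-1.79860505e+02 -9.39896259e-03 -6.87865977e+01] [0.58911146 0.21415288 0.85372928]
unit 0.08663773238134258 -0.046544776936398545
```

View pics/s12.png

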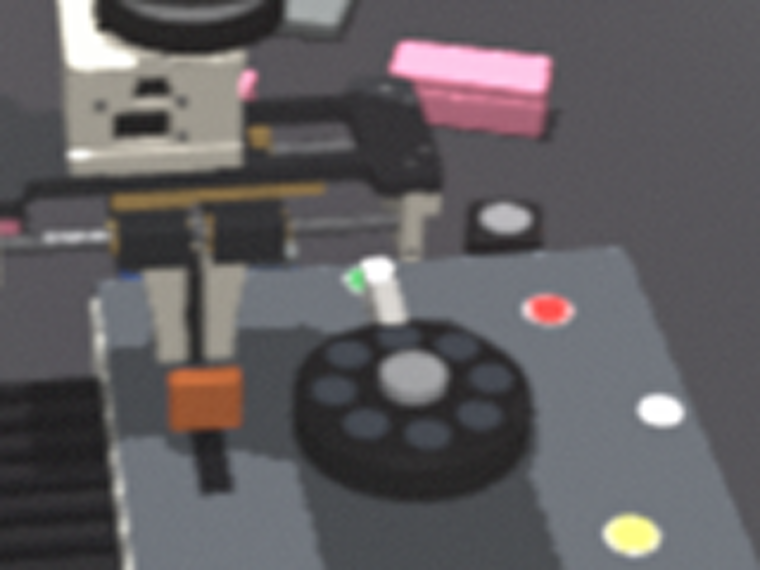

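The tip is level with the shutter and directly behind it. I'll push along unit +y, which is tool -x.

Request:
servo_tool:
  grip: [1, 1, 1, 1, 1, 1, 1, 1, 1, 1]
  translation:
    - [-0.006, 0, 0]
    - [-0.011, 0, 0]
    - [-0.015, 0, 0]
    - [-0.019, 0, 0]
    - [-0.023, 0, 0]
    - [-0.027, 0, 0]
    - [-0.031, 0, 0]
    - [-0.035, 0, 0]
    - [-0.039, 0, 0]
    - [-0.042, 0, 0]
  turn: [0, 0, 0, 0, 0, 0, 0, 0, 0, 0]

```text
time_s: 11.73
tcp_pos: [0.617, 0.0996, 0.0449]
eef_rot: [-180.0, -0.0, -68.8]
contact_force: [0.6, -1.3, 0.9]
gripper_width: 0.0001
```

Request:
servo_tool:
  grip: [1, 1, 1, 1]
  translation:
    - [-0.002, 0, 0]
    - [-0.004, 0, 0]
    - [-0.005, 0, 0]
    - [-0.005, 0, 0]
  turn: [0, 0, 0, 0]

```text
time_s: 12.07
tcp_pos: [0.6152, 0.1041, 0.0448]
eef_rot: [180.0, 0.0, -68.8]
contact_force: [-0.3, -0.0, 0.1]
gripper_width: 0.0004
```

Run:
```python
from h import *
s=r.get_state(); print(s['tcp_pos'],s['eef_rot'],s['contact_force'])
a=np.radians(Y); d=s['tcp_pos'][:2]-C; print("unit",d[0]*np.cos(a)+d[1]*np.sin(a),-d[0]*np.sin(a)+d[1]*np.cos(a))
p,d=capture("side")
cv2.imwrite("pics/s13.png",cv2.resize(p[190:310,270:430],(760,570),interpolation=cv2.INTER_CUBIC))
```

```text
[0.61515469 0.10409951 0.04477771] [ 1.79999026e+02  1.25815482e-02 -6.88003344e+01] [-0.33636898 -0.00384743  0.09455222]
unit 0.08567094913522365 0.0008037482822763516
```

View pics/s13.png

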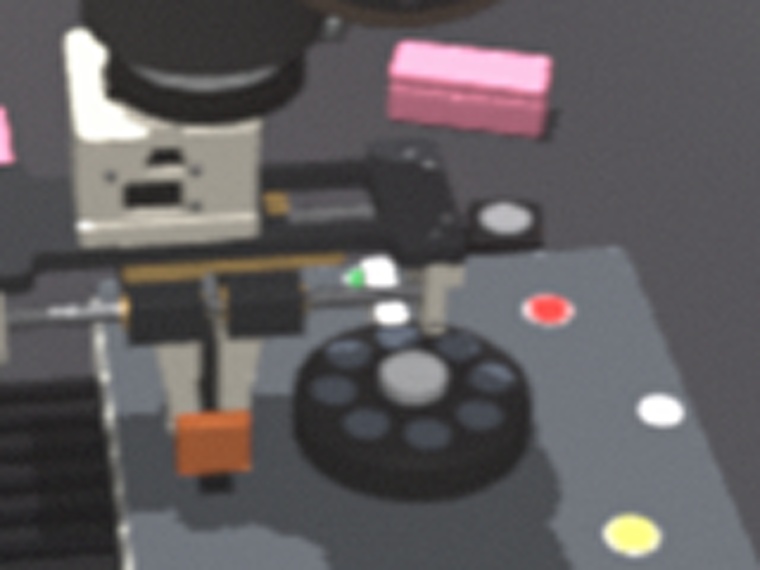

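Not at the stop yet: the force is only friction-sized. I'll go on in small steps until the force rises.

Request:
servo_tool:
  grip: [1, 1, 1]
  translation:
    - [-0.0015, 0, 0]
    - [-0.003, 0, 0]
    - [-0.003, 0, 0]
  turn: [0, 0, 0]

```text
time_s: 12.37
tcp_pos: [0.6145, 0.1054, 0.0447]
eef_rot: [180.0, -0.1, -68.8]
contact_force: [3.7, -6.5, -1.7]
gripper_width: 0.0003
```

Request:
servo_tool:
  grip: [1, 1, 1]
  translation:
    - [-0.001, 0, 0]
    - [-0.002, 0, 0]
    - [-0.002, 0, 0]
  turn: [0, 0, 0]

```text
time_s: 12.62
tcp_pos: [0.6145, 0.1055, 0.0448]
eef_rot: [180.0, -0.2, -68.8]
contact_force: [8.2, -14.3, -3.0]
gripper_width: 0.0003
```

That's the hard stop: force rose to 16 N with no further travel. Backing off, lifting and moving clear for the final check.

Request:
servo_tool:
  grip: [1, 1, 1, 1, 1, 1, 1, 1, 1, 1]
  translation:
    - [0.008, 0, 0]
    - [0.015, 0, 0]
    - [0.015, 0, -0.03]
    - [0.015, 0, -0.07]
    - [0.015, 0, -0.11]
    - [0.015, 0.04, -0.14]
    - [0.015, 0.08, -0.14]
    - [0.015, 0.12, -0.14]
    - [0.015, 0.16, -0.14]
    - [0.015, 0.2, -0.14]
  turn: [0, 0, 0, 0, 0, 0, 0, 0, 0, 0]

```text
time_s: 13.45
tcp_pos: [0.4308, 0.0217, 0.1847]
eef_rot: [-180.0, 0.0, -68.8]
contact_force: [-0.3, 1.4, 1.6]
gripper_width: 0.0002
```

Run:
```python
from h import *
s=r.get_state(); print(s['tcp_pos'],s['contact_force'])
f=[]
for n in("side","top","wrist"):
    p,d=capture(n); f.append(p); cv2.imwrite(f"pics/{n}14.png",p)
cv2.imwrite("pics/s14.png",np.hstack([cv2.resize(f[0][220:400,240:450],(400,340),interpolation=cv2.INTER_CUBIC),cv2.resize(f[2],(400,340))]))
```

```text
[0.43081801 0.02169614 0.18467432] [-0.26240485  1.35786715  1.56114443]
```

View pics/s14.png

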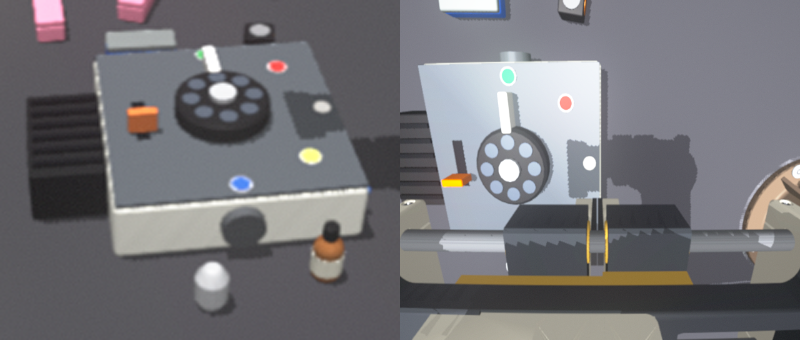

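View pics/top14.png

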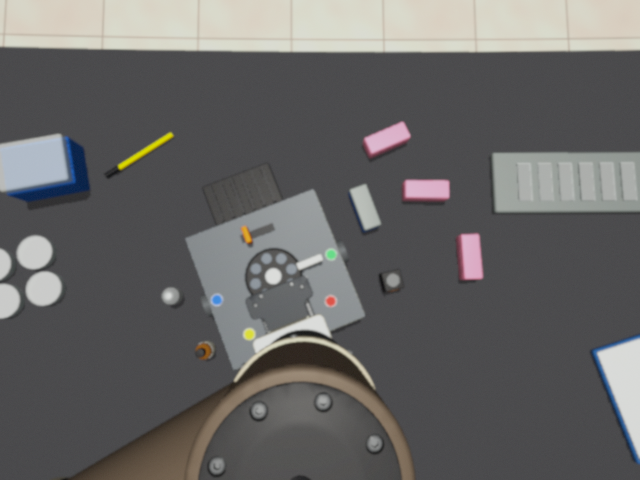

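The top view shows the tab at (310,262) pointing at green (331,254), and the orange tab at the far +y end of its slot, (247,235). The objective, bottle, cube and slide box are at the same pixels as before. One numeric check, then I'll hand in.

Run:
```python
from h import *
im=cv2.imread("pics/top14.png"); a=np.radians(Y)
U=lambda p:np.array([[np.cos(a),np.sin(a)],[-np.sin(a),np.cos(a)]])@(p[:2]-C)
for c,ar in blobs(im,*COL['orange']): print("shutter",c,U(ray("top",c,.090)).round(4))
h=cv2.cvtColor(im,cv2.COLOR_BGR2HSV)[250:275,296:324]; m=(h[...,1]<40)&(h[...,2]>190)
v,u=np.nonzero(m); t=U(ray("top",(u.mean()+296,v.mean()+250),.096)); print("tab",t,"angle from -y deg",np.degrees(np.arctan2(t[0],-t[1])))
s=r.get_state(); print(s['time_s'],np.abs(s['qd']).max()); order.close_job()
```

```text
shutter [246.7 235.4] [0.0829 0.0176]
shutter [205.3 349.8] [-0.0734  0.1502]
tab [ 0.00043724 -0.06695378] angle from -y deg 0.37416663338302375
13.6 4.053784962079695
the job is handed in; nothing more can be done
```

The wheel tab now points at the green dot and the shutter is fully open. I handed the job in at 13.6 s, and no verdict was reported.

- **Wheel:** I pushed the white tab two clicks counter-clockwise, past red, with the closed fingertips. The last top view puts it at radius 67 mm and 0.4° from the green stop.
- **Shutter:** I then pushed the orange tab along its slot until the force rose to about 16 N with no more travel. It measures y = +17.6 mm, against 17.5 mm for fully open.
- **Surroundings:** the objective, bottle, cube, slide box and pink boxes look unmoved between the first and last top views. The fingers were clear of everything at hand-in; the arm was still settling slowly, at about 4°/s.
- **Disagreement:** the cameras showed the closed fingertips about 36 mm above the reported TCP. My first pass at the wheel therefore went over the tab without touching it. I corrected for that height and repeated the push.

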